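# Check roasted beans under the loupe at the brew bar

### The job

Set the white bean-sample block down, beans up, into the pocket of the aluminium inspection fixture so that it lies fully home, flat and square, placing it rather than dropping it, and let go of it. Then take the loupe from its rest by the handle and hold it level with its lens centred over the block, at the height of the orange collar on the fixture's post; the program finishes while the gripper still holds the loupe there, still and touching nothing else. Leave the collar as it is set, and the pitcher, the cup and the jar where they stand.

Things in the scene. Friction and masses are not known exactly. Their poses are not given: they have to be found in the camera images.
- sample: Loose white plastic block, 56 (x) x 38 (y) x 30 (z) mm, about 90 g, with six dark coffee beans set in its top. Origin: centre of its underside; x along the 56 mm length, z up. Starts on the counter, left or right of the fixture. A half turn about z makes no difference.
- fixture: Fixed aluminium plate lying on the counter, 165 (x) x 100 (y) x 18 (z) mm, not movable. Origin: at counter height directly under the centre of its pocket; the plate reaches from -52 to +112 mm in x and +-50 mm in y. Its x axis runs from the pocket to a steel gauge post (10 mm diameter, standing at x = +90 mm, top 190 mm above the counter). z up.
- pocket (a point): Centre of the floor of the fixture's rectangular pocket, 10 mm above the counter. The pocket is 60 (fixture x) x 42 (fixture y) mm, 8 mm deep, with a small chamfer at its mouth, so the seated block has about 2 mm of play on each side and stands 22 mm proud of the plate (its top 40 mm above the counter).
- mark (a point): Centre of the orange collar (28 mm diameter, 10 mm high) on the gauge post: its height is the focal height for the middle of the lens, 115 to 175 mm above the counter, set anew each time. The collar is held on the post by friction and must not be shifted.
- loupe: Loose loupe, about 90 g: black handle 14 mm wide (y), 16 mm high (z), from x = -70 to +45 mm, then a neck and a brass ring, 60 mm across, 8 mm high, with a glass lens. Origin: underside of the handle, 80 mm behind the lens centre, near the centre of mass; x points to the lens, z up. Starts level on its rest, handle underside 34 mm above the counter.
- grip (a point): Middle of the handle's height, 8 mm above the loupe's origin: where to grip the handle, from above, across its 14 mm width; the rest leaves it free here, from x = -44 to +39 mm.
- lens (a point): Centre of the loupe's lens, 80 mm from point grip along the loupe's x and at the same height.
- rest: Fixed dark wooden cradle, base 130 (x) x 44 (y) x 8 mm, with two notched pillars (12 mm long, centred at x = -50 and +45 mm) that carry the loupe's handle at 34 mm, between cheeks up to 38 mm high that leave 3 mm on each side of the handle. Origin: centre of its underside. The loupe lifts straight up.
- pitcher: Steel milk pitcher with a handle, 76 mm diameter, 95 mm high, standing beyond the fixture; leave alone. Origin: centre of its underside.
- cup: White cup, 80 mm diameter, 65 mm high, standing beyond the fixture; leave alone. Origin: centre of its underside.
- jar: Amber jar with black lid, 68 mm diameter, 85 mm high, standing beyond the fixture; leave alone. Origin: centre of its underside.
Mind the look-alikes: they are no part of the job. Several things look just like the sample: the one meant starts farthest from the robot's base. Leave any pink look-alike of the loupe alone.

How it is judged:
On the way, in this order (a step that is already met when the one before it is completed fails the run):
1. the block is seated in the pocket, flat and square, and let go, with the loupe still on its rest (z of sample in the frame of pocket between -0.002 and 0.002 m and horizontal distance between sample and pocket below 0.005 m and angle between sample's own z axis and vertical below 0.05 rad and angle between the x axis of sample and the x axis of fixture, either way round below 0.12 rad and contact force between the fingers and sample below 0.05 N and distance of grip from where it was at the start of the episode below 0.02 m), for 0.2 s.
2. the loupe is held clear of its rest (contact force between the fingers and loupe above 1 N and contact force between loupe and rest below 0.05 N and height (world z) of grip above 0.07 m), for 0.2 s.
At the end, for the whole second after the job is handed in: Block home in the pocket (2 mm in height, 5 mm sideways, tilt under 0.05, square within 0.12 rad), not touched by the fingers; fingers hold the loupe still, touching nothing else, lens within 12 mm sideways of the block centre and 8 mm of the collar height, tilt under 0.12 rad (z of sample in the frame of pocket between -0.002 and 0.002 m and horizontal distance between sample and pocket below 0.005 m and angle between sample's own z axis and vertical below 0.05 rad and angle between the x axis of sample and the x axis of fixture, either way round below 0.12 rad and contact force between each of the fingers, loupe and sample below 0.05 N and linear speed of sample below 0.02 m/s and contact force between the fingers and loupe above 1 N and contact force between loupe and rest below 0.05 N and contact force between loupe and fixture below 0.05 N and contact force between loupe and pitcher below 0.05 N and contact force between loupe and cup below 0.05 N and contact force between loupe and jar below 0.05 N and z of lens in the frame of mark between -0.008 and 0.008 m and horizontal distance between lens and sample below 0.012 m and angle between loupe's own z axis and vertical below 0.12 rad and linear speed of loupe below 0.03 m/s); the arm keeps its last pose, push and grip.
It fails at once if the block is dropped: out of the fingers more than 20 mm above the pocket floor (height (world z) of sample above 0.03 m and contact force between the fingers and sample below 0.01 N).
It fails at once if the collar is shifted by more than 5 mm (distance of mark from where it was at the start of the episode above 0.005 m).
It fails at once if the pitcher is moved by more than 20 mm or tipped (distance of pitcher from where it was at the start of the episode above 0.02 m or angle between pitcher's own z axis and vertical above 0.3 rad).
It fails at once if the cup is moved by more than 20 mm or tipped (distance of cup from where it was at the start of the episode above 0.02 m or angle between cup's own z axis and vertical above 0.3 rad).
It fails at once if the jar is moved by more than 20 mm or tipped (distance of jar from where it was at the start of the episode above 0.02 m or angle between jar's own z axis and vertical above 0.3 rad).
It also fails if it takes over 64 s, if anything falls off the work surface, if the arm or the gripper's body presses on something with over 40 N, if the wrist force passes 120 N, or if a joint passes its speed limit or range.

### The arm

A 6-joint arm with a two-finger parallel gripper is mounted at the origin on the work surface. World frame = base frame: x ahead of the robot, y to its left, z up, the work surface at z = 0. Lengths are in m, angles in rad, forces in N, time in s.
With the tool pointing down it reaches from about 0.35 to 0.925 m from the base axis. Payload 6.4 kg.
Tool frame: the origin (TCP) lies where the fingers leave the gripper's body, on its centre line; the fingertips stand 97 mm ahead of it and the grasp point (between the pads) lies 78 mm ahead of it; z points along the fingers, y is the line along which they close (so a half turn about z gives the same grasp; the last joint's range is limited). The gripper opens to 94 mm and grips with 3 to 60 N. Pads are 16 mm wide; open, the fingers measure 119 mm over their backs; the gripper's body (75 mm by 177 mm) begins 78 mm behind the grasp point.
Start: joints at [-1.495, 0.245, 1.558, -0, 1.339, -0.174], TCP at [0.161, -0.63, 0.303] pointing down, gripper open.
Joint ranges: [-3.13, 3.13], [-1.02, 2.26], [0.13, 2.54], [-0.95, 4.09], [0.21, 2.88], [-2.74, 2.74]. Speed limits (rad/s): [2.57, 2.57, 3.14, 3.14, 3.14, 3.14].

### API

Orientations are given as a unit quaternion [w, x, y, z].
In Python, from cell import ctrl gives the robot as it stands.
- The arm moves only by the tool apply_moves, never from a script. Its argument "motion" is a list of rows, each an object of numbers: "tx", "ty", "tz": the shift along the tool's x, y, z in m; "turn": the turn about the tool's z in rad; "grip": the closure, from 0 (fully open) to 1 (shut). In form: [{"tx": .., "ty": .., "tz": .., "turn": .., "grip": ..}, ...]. A call has 1 to 10 rows; each row is the pose to reach, as a shift and turn from the pose commanded when the call began, along the tool's axes at that moment; what a row does not reach only later rows make up. A row lasts 1/8 s, in which the tool goes at most 62.5 mm and 10.7 degrees, less where a joint would pass 70% of its speed; a pose out of reach is approached as far as the arm can. A call with a gripper value outside its range is refused whole. The fingers move at their own pace and stop on an object; the grip force is fixed at half the most. Time passes only in rows, so rows that repeat a pose let the fingers close. It gives the time, the measured TCP pose, the force, the opening and the grip force at its end, in the units of the state.
- ctrl.get_obs(): the state, without advancing time (a new reading comes with each control period).
- ctrl.camera(name): name is "scene" or "side" or "wrist"; returns the picture (480x640x3 uint8, blue, green, red); there is no depth.
- ctrl.get_calibration(name): a dict with "vertical_fov" (degrees; the focal length in pixels is half the picture's height over the tangent of half this angle, whatever the lens; pixels are square), "cx", "cy" (the principal point, pixels), "origin" and "rotation" of the camera in the world; the wrist camera has in their place "T_tool_cam" (4x4, takes a point from camera to tool coordinates, whose origin is the TCP and whose axes are the flange's). Camera axes: x right, y down, z forward; pixel columns grow to the right and rows downward; lengths in m; the calibration is good to about 2 mm. A picture is of the moment at which its call begins: read the wrist's pose just before it. get_calibration takes no time and is no camera call.
- ctrl.finish_job(): hands the job in; it is judged then, once.
The state is a dict: "time": time; "q": joint angles; "joint_vel": joint speeds; "tau": joint torques, N m; "tool_pos": TCP position; "eef_rot": TCP orientation; "wrist_force": force on the tool from outside, world axes, zero at the start; "ft_torque": the same for the moment, N m; "opening": opening from 0.0 (shut) to 1.0 (fully open); "finger_force": force on a finger pad.
Only numpy, scipy, OpenCV 4.12 (cv2) and the standard library are available. Lean on these libraries where they do the work, as an engineer would, in place of code of your own. Each camera call takes 0.05 s, during which the arm holds its last target. There are 200 camera calls.

## Working session

There is one attempt and no reset: what is moved stays moved. The work goes in short steps, Python scripts to look and compute and a tool call to move; the robot and the scene stay as the last step left them, time stands still between calls to the robot, and variables do not carry over. Pictures are saved under pics/ and viewed, at most 10 in all, crops included, and the job is handed in when it is done.

Besides the shell and the picture viewer there is one more tool, called as name(argument=value, ...), one argument or row to a line, values as JSON. apply_moves: Moves the arm, as the interface text tells. Its arguments: {"type":"object","properties":{"motion":{"type":"array","items":{"type":"object","properties":{"tx":{"type":"number"},"ty":{"type":"number"},"tz":{"type":"number"},"turn":{"type":"number"},"grip":{"type":"number"}}}}},"required":["motion"]}

```bash
ls; mkdir -p pics
python3 - <<'E'
from cell import ctrl
import cv2,numpy as np
o=ctrl.get_obs();print({k:np.round(v,3) for k,v in o.items()})
for n in("scene","side","wrist"):
    cv2.imwrite(f"pics/{n}0.png",ctrl.camera(n));print(n,ctrl.get_calibration(n))
E
```

```text
pics
{'time': np.float64(0.0), 'q': array([-1.495,  0.246,  1.559, -0.   ,  1.339, -0.174]), 'joint_vel': array([-0.001, -0.001,  0.   , -0.001,  0.001,  0.001]), 'tau': array([-1.0000e-03, -4.1583e+01, -3.1461e+01,  6.8000e-02,  3.3000e-02,
       -0.0000e+00]), 'tool_pos': array([ 0.161, -0.629,  0.302]), 'eef_rot': array([-0.001,  0.992,  0.125,  0.   ]), 'wrist_force': array([0.378, 0.85 , 0.505]), 'ft_torque': array([-0.026,  0.018,  0.03 ]), 'finger_force': np.float64(0.0), 'opening': np.float64(1.001)}
scene {'vertical_fov': 49.68192158761333, 'cx': 326.7166256015449, 'cy': 233.41884519756582, 'origin': array([ 1.42354022, -0.07065076,  0.65536574]), 'rotation': array([-0.33068181,  0.62908808,  0.62135134, -0.32987914])}
side {'vertical_fov': 54.12769727359417, 'cx': 322.5534353446852, 'cy': 242.86514940194488, 'origin': array([0.21810576, 0.64130283, 0.73050818]), 'rotation': array([ 0.09851994, -0.2234437 ,  0.87155016, -0.42516708])}
wrist {'vertical_fov': 61.56834818951112, 'cx': 317.85388979500635, 'cy': 238.83607381309793, 'T_tool_cam': array([[-9.36043996e-04, -9.61172951e-01, -2.75945070e-01,
         7.94102894e-02],
       [ 9.99999546e-01, -8.50344416e-04, -4.30214315e-04,
         2.86210873e-05],
       [ 1.78862013e-04, -2.75945348e-01,  9.61173311e-01,
        -8.20549607e-02],
       [ 0.00000000e+00,  0.00000000e+00,  0.00000000e+00,
         1.00000000e+00]])}
```

View pics/scene0.png

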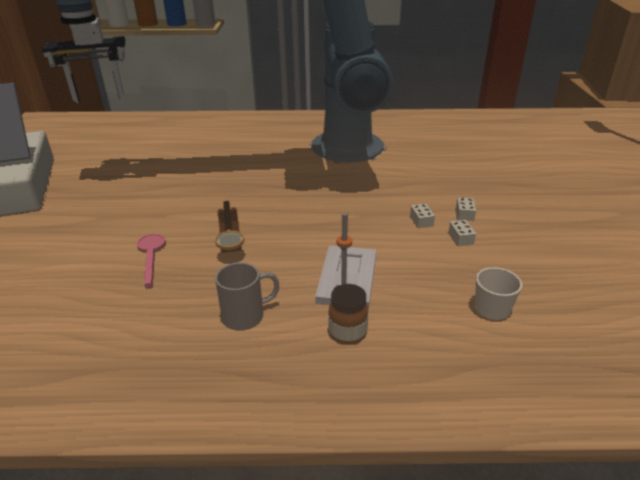

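View pics/side0.png

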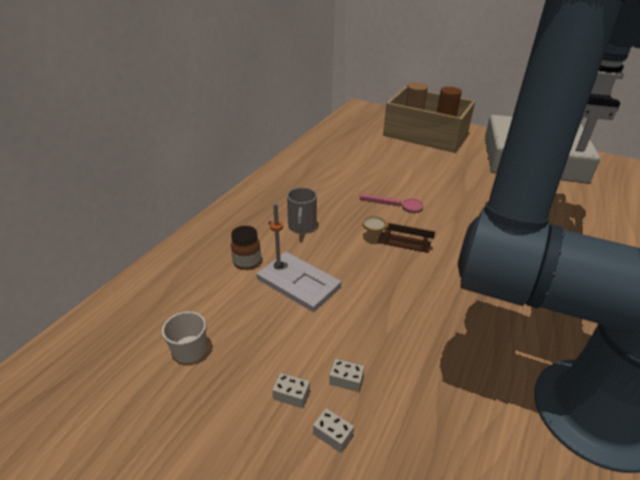

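Scene picture: three identical bean blocks at (423,215), (466,208) and (462,232). The fixture is at (347,275), the collar at (345,241), the loupe on its rest at (230,225) and a pink decoy at (150,255). In the side picture the blocks are at (347,375), (333,428) and (291,389). Next I'll compute ranges from the base.

```bash
cat > h.py <<'E'
import cv2,numpy as np
from scipy.spatial.transform import Rotation as R
from cell import ctrl
def cam(n,o=None):
    c=ctrl.get_calibration(n);f=240/np.tan(np.radians(c['vertical_fov']/2))
    if n=="wrist":
        T=np.eye(4);T[:3,:3]=R.from_quat(o['eef_rot'],scalar_first=True).as_matrix();T[:3,3]=o['tool_pos']
        T=T@np.array(c['T_tool_cam']);M,p=T[:3,:3],T[:3,3]
    else: M,p=R.from_quat(c['rotation'],scalar_first=True).as_matrix(),np.array(c['origin'])
    return f,c['cx'],c['cy'],M,p
def ray(C,u,v):
    f,cx,cy,M,p=C;d=M@np.array([(u-cx)/f,(v-cy)/f,1]);return p,d/np.linalg.norm(d)
def plane(C,u,v,z):
    p,d=ray(C,u,v);return p+d*(z-p[2])/d[2]
def proj(C,X):
    f,cx,cy,M,p=C;a=M.T@(np.array(X)-p);return np.array([f*a[0]/a[2]+cx,f*a[1]/a[2]+cy])
def tri(L):
    A=np.zeros((3,3));b=np.zeros(3)
    for p,d in L: P=np.eye(3)-np.outer(d,d);A+=P;b+=P@p
    return np.linalg.solve(A,b)
E
python3 - <<'E'
from h import *
S=cam("scene");D=cam("side")
for n,C,L in(("scene",S,[(423,212),(466,204),(462,228)]),("side",D,[(347,370),(333,423),(291,385)])):
    for u,v in L: X=plane(C,u,v,.03);print(n,u,v,X.round(3),np.hypot(*X[:2]).round(3))
print("collar",tri([ray(S,345,241),ray(D,277,226)]))
print("ring",tri([ray(S,230,240),ray(D,374,224)]))
print("handle",plane(S,227,204,.05),plane(D,433,231,.05))
print("plate corners",[plane(S,u,v,.018).round(3) for u,v in((336,247),(377,251),(366,304),(318,297))])
print("plate side",[plane(D,u,v,.018).round(3) for u,v in((283,254),(340,286),(312,302),(258,275))])
a=cv2.imread("pics/scene0.png");b=cv2.imread("pics/side0.png")
r=lambda i:cv2.resize(i,(400,300),interpolation=cv2.INTER_CUBIC)
cv2.imwrite("pics/c1.png",np.vstack([np.hstack([r(a[185:260,395:495]),r(a[200:320,290:450])]),np.hstack([r(b[345:465,240:400]),r(b[200:320,240:400])])]))
E
```

```text
scene 423 212 [0.424 0.156 0.03 ] 0.452
scene 466 204 [0.391 0.262 0.03 ] 0.47
scene 462 228 [0.491 0.23  0.03 ] 0.542
side 347 370 [0.415 0.156 0.03 ] 0.443
side 333 423 [0.389 0.26  0.03 ] 0.468
side 291 385 [0.486 0.231 0.03 ] 0.538
collar [ 0.68033704 -0.0339079   0.13255484]
ring [ 0.54458488 -0.26429028  0.04177781]
handle [ 0.4146737  -0.28851007  0.05      ] [ 0.40383333 -0.29890311  0.05      ]
plate corners [array([ 0.54 , -0.045,  0.018]), array([0.556, 0.04 , 0.018]), array([0.718, 0.005, 0.018]), array([ 0.698, -0.082,  0.018])]
plate side [array([ 0.696, -0.077,  0.018]), array([ 0.529, -0.045,  0.018]), array([0.558, 0.028, 0.018]), array([0.705, 0.013, 0.018])]
```

View pics/c1.png

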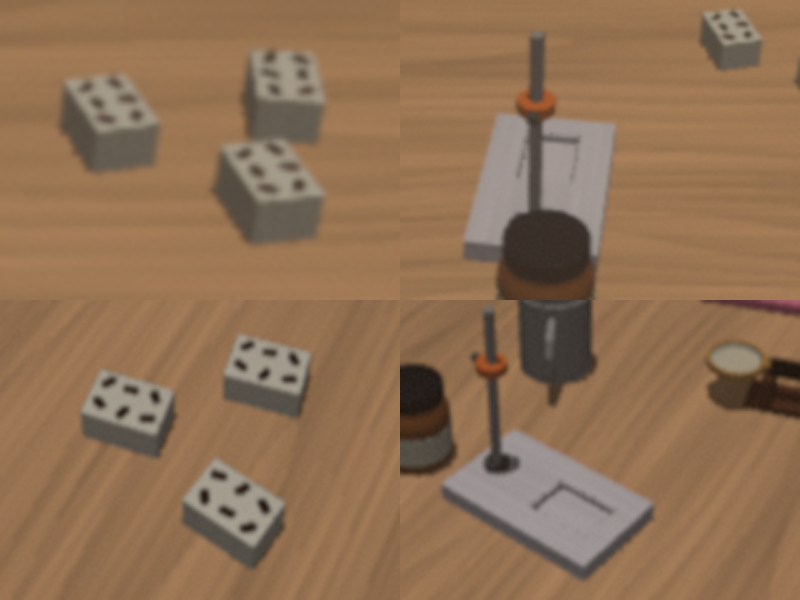

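The block meant is the one at scene (462,232) / side (291,389). Its range is 0.54 m against 0.45 and 0.47 for the others, and the crop shows beans on top. I'll fly the wrist camera over the loupe, then the fixture, then the block.

apply_moves(
  motion=[
    {"tx":0.386,"ty":-0.261,"tz":-0.05},
    {"tx":0.386,"ty":-0.261,"tz":-0.05},
    {"tx":0.386,"ty":-0.261,"tz":-0.05},
    {"tx":0.386,"ty":-0.261,"tz":-0.05},
    {"tx":0.386,"ty":-0.261,"tz":-0.05},
    {"tx":0.386,"ty":-0.261,"tz":-0.05},
    {"tx":0.386,"ty":-0.261,"tz":-0.05},
    {"tx":0.386,"ty":-0.261,"tz":-0.05},
    {"tx":0.386,"ty":-0.261,"tz":-0.05},
    {"tx":0.386,"ty":-0.261,"tz":-0.05},
  ],
)

```text
invalid input at $.motion[0]: expected keys tx, ty, tz, turn, grip
```

```bash
cat >> h.py <<'E'
def snap(k):
    o=ctrl.get_obs();im=ctrl.camera("wrist");cv2.imwrite(f"pics/{k}.png",im)
    import pickle;pickle.dump(o,open(f"{k}.pkl","wb"));return o
def to(x,y,z,o=None):
    o=o or ctrl.get_obs();M=R.from_quat(o['eef_rot'],scalar_first=True).as_matrix()
    return (M.T@(np.array([x,y,z])-o['tool_pos'])).round(4)
E
python3 -c "
from h import *
o=snap('w1');print(o['tool_pos'],o['eef_rot'],o['time'],to(.59,-.014,.35,o))"
```

```text
[ 0.1606825  -0.62950872  0.30184187] [-7.08284585e-04  9.92209544e-01  1.24578162e-01  2.90151651e-05] 0.15 [ 0.5682 -0.4903 -0.0473]
```

apply_moves(
  motion=[
    {"tx":0.386,"ty":-0.261,"tz":-0.05,"turn":0,"grip":0},
    {"tx":0.386,"ty":-0.261,"tz":-0.05,"turn":0,"grip":0},
    {"tx":0.386,"ty":-0.261,"tz":-0.05,"turn":0,"grip":0},
    {"tx":0.386,"ty":-0.261,"tz":-0.05,"turn":0,"grip":0},
    {"tx":0.386,"ty":-0.261,"tz":-0.05,"turn":0,"grip":0},
    {"tx":0.386,"ty":-0.261,"tz":-0.05,"turn":0,"grip":0},
    {"tx":0.386,"ty":-0.261,"tz":-0.05,"turn":0,"grip":0},
    {"tx":0.386,"ty":-0.261,"tz":-0.05,"turn":0,"grip":0},
    {"tx":0.386,"ty":-0.261,"tz":-0.05,"turn":0,"grip":0},
    {"tx":0.386,"ty":-0.261,"tz":-0.05,"turn":0,"grip":0},
  ],
)

```text
time: 1.45
tool_pos: [0.4697, -0.282, 0.3523]
eef_rot: [-0.0, 0.992, 0.124, -0.0]
wrist_force: [0.0, -0.2, 0.4]
opening: 0.999
finger_force: 0.0
```

```bash
python3 -c "
from h import *
o=snap('w1');print(o['tool_pos'],o['eef_rot'],o['time'],to(.59,-.014,.35,o))"
```

```text
[ 0.46969382 -0.2820171   0.35229767] [-7.94418666e-05  9.92239248e-01  1.24342851e-01 -3.52787228e-04] 1.45 [ 0.1827 -0.23    0.0022]
```

apply_moves(
  motion=[
    {"tx":0.18,"ty":-0.23,"tz":0,"turn":0,"grip":0},
    {"tx":0.18,"ty":-0.23,"tz":0,"turn":0,"grip":0},
    {"tx":0.18,"ty":-0.23,"tz":0,"turn":0,"grip":0},
    {"tx":0.18,"ty":-0.23,"tz":0,"turn":0,"grip":0},
    {"tx":0.18,"ty":-0.23,"tz":0,"turn":0,"grip":0},
    {"tx":0.18,"ty":-0.23,"tz":0,"turn":0,"grip":0},
    {"tx":0.18,"ty":-0.23,"tz":0,"turn":0,"grip":0},
  ],
)

```text
time: 2.38
tool_pos: [0.5874, -0.0157, 0.3524]
eef_rot: [0.0, 0.992, 0.124, -0.0]
wrist_force: [0.3, -0.3, 0.2]
opening: 1.002
finger_force: 0.0
```

```bash
python3 -c "
from h import *
o=snap('w2');print(o['tool_pos'],o['eef_rot'],o['time'],to(.488,.23,.33,o))"
```

```text
[ 0.58744739 -0.01567007  0.35235514] [ 1.54018501e-04  9.92313141e-01  1.23751640e-01 -3.71169794e-04] 2.375 [-0.036  -0.2626  0.0223]
```

apply_moves(
  motion=[
    {"tx":-0.036,"ty":-0.263,"tz":0.02,"turn":0,"grip":0},
    {"tx":-0.036,"ty":-0.263,"tz":0.02,"turn":0,"grip":0},
    {"tx":-0.036,"ty":-0.263,"tz":0.02,"turn":0,"grip":0},
    {"tx":-0.036,"ty":-0.263,"tz":0.02,"turn":0,"grip":0},
    {"tx":-0.036,"ty":-0.263,"tz":0.02,"turn":0,"grip":0},
    {"tx":-0.036,"ty":-0.263,"tz":0.02,"turn":0,"grip":0},
    {"tx":-0.036,"ty":-0.263,"tz":0.02,"turn":0,"grip":0},
  ],
)

```text
time: 3.3
tool_pos: [0.4888, 0.2301, 0.3329]
eef_rot: [0.0, 0.992, 0.123, 0.0]
wrist_force: [-0.8, -0.2, -0.8]
opening: 1.001
finger_force: 0.0
```

```bash
python3 -c "
from h import *
o=snap('w3');print(o['tool_pos'],o['eef_rot'],o['time'])
r=lambda k:cv2.imread(f'pics/{k}.png')
cv2.imwrite('pics/m1.png',cv2.resize(np.vstack([np.hstack([r('w1'),r('w2')]),np.hstack([r('w3'),r('w3')*0])]),(800,600),interpolation=cv2.INTER_AREA))"
```

```text
[0.48877053 0.23011171 0.33287837] [2.22817723e-04 9.92365159e-01 1.23334016e-01 2.50069598e-04] 3.3
```

View pics/m1.png

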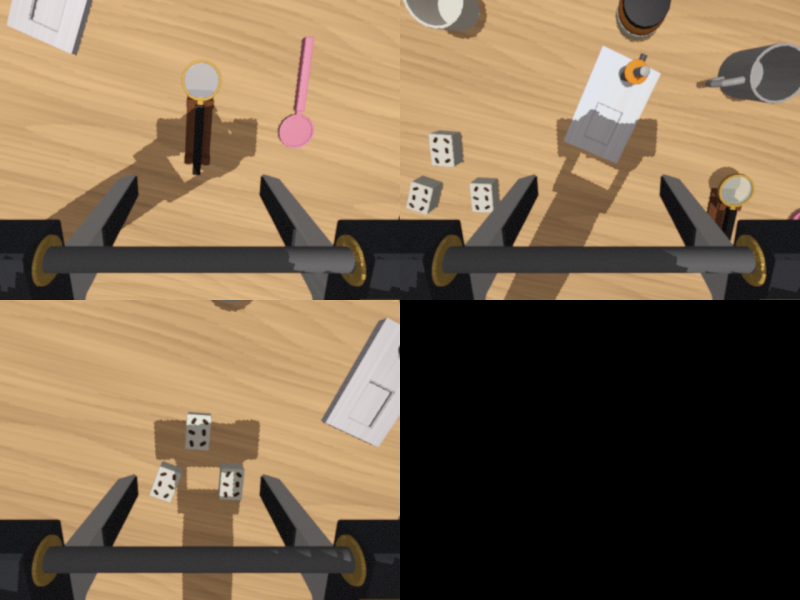

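The wrist views show the loupe at tile (200,80), the fixture at (610,105) and the target block at (198,431), with the two look-alikes nearer the robot. I'll enlarge for corner readings.

```bash
python3 -c "
from h import *
r=lambda k,x,y,w,h,s:cv2.resize(cv2.imread(f'pics/{k}.png')[y:y+h,x:x+w],None,fx=s,fy=s,interpolation=cv2.INTER_CUBIC)
cv2.imwrite('pics/m2.png',np.hstack([r('w3',290,170,60,80,5),r('w2',255,65,175,200,2)[:400,:350],r('w1',285,90,75,200,2)[:400]]))
print(cv2.imread('pics/m2.png').shape)"
```

```text
(400, 800, 3)
```

View pics/m2.png

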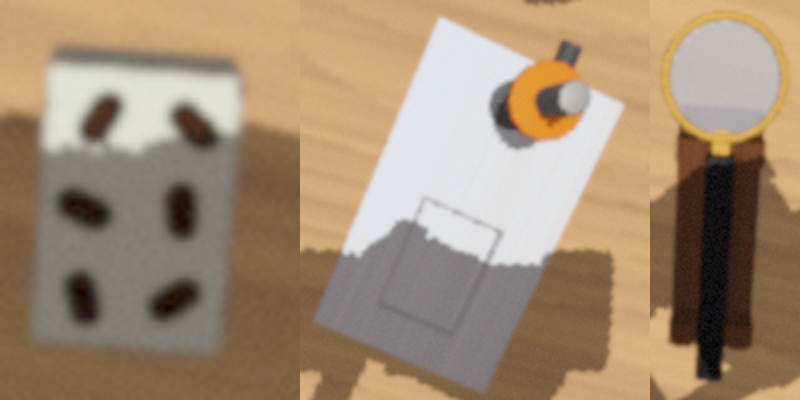

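Run:
```python
from h import *
import pickle
C={k:cam("wrist",pickle.load(open(k+".pkl","rb"))) for k in("w1","w2","w3")}
def P(k,L,s,off,z): return np.array([plane(C[k],u/s+off[0],v/s+off[1],z) for u,v in L])
def rep(n,p):
    a=(p[0]+p[1]-p[2]-p[3])/2;b=(p[1]+p[2]-p[0]-p[3])/2
    print(n,p.mean(0).round(4),"L",np.linalg.norm(a).round(4),"yaw",np.degrees(np.arctan2(a[1],a[0])).round(2),"W",np.linalg.norm(b).round(4),"yaw+90",(np.degrees(np.arctan2(b[1],b[0]))+90).round(2))
rep("block",P("w3",[(50,58),(242,70),(222,352),(30,342)],5,(290,170),.03))
rep("pocket",P("w2",[(122,197),(203,233),(154,333),(79,304)],2,(255,65),.018))
pl=P("w2",[(140,16),(324,104),(187,391),(15,320)],2,(255,65),.018);rep("plate",pl)
ring=P("w1",[(75,77)],2,(285,90),.042)[0];t=P("w1",[(59,378)],2,(285,90),.05)[0];n=P("w1",[(70,155)],2,(285,90),.05)[0]
print("ring",ring,"tail",t,"neck",n,"yaw",np.degrees(np.arctan2(*(ring-t)[1::-1])),np.degrees(np.arctan2(*(n-t)[1::-1])),np.linalg.norm((ring-t)[:2]))
S,D=cam("scene"),cam("side")
c=[ray(C["w2"],247/2+255,100/2+65),ray(S,345,241),ray(D,277,226)]
X=tri(c);print("collar",X,tri(c[1:]))
print([proj(k,X).round(1) for k in(S,D)])
```

```text
block [0.4853 0.2299 0.03  ] L 0.0564 yaw 10.13 W 0.0375 yaw+90 10.78
pocket [ 0.5921 -0.0218  0.018 ] L 0.0597 yaw -9.36 W 0.0443 yaw+90 -8.59
plate [ 0.6215 -0.0275  0.018 ] L 0.1639 yaw -9.29 W 0.1002 yaw+90 -9.5
ring [ 0.54283156 -0.26777436  0.042     ] tail [ 0.39721127 -0.29667356  0.05      ] neck [ 0.50791776 -0.2742222   0.05      ] yaw 11.224837085342006 11.464148309955583 0.1484602027423828
collar [ 0.68052574 -0.03514657  0.13241529] [ 0.68033704 -0.0339079   0.13255484]
[array([343.9, 240.8]), array([276.9, 226. ])]
```

The dimensions agree with the given ones. Pocket is at (0.592, -0.022), yaw -9.35°; block at (0.4853, 0.2299), yaw 10.4°; collar z about 0.1325. I'll turn the wrist half round so the camera side faces away from the post.

apply_moves(
  motion=[
    {"tx":0,"ty":0,"tz":0,"turn":-0.18,"grip":0},
    {"tx":0,"ty":0,"tz":0,"turn":-0.36,"grip":0},
    {"tx":0,"ty":0,"tz":0,"turn":-0.54,"grip":0},
    {"tx":0,"ty":0,"tz":0,"turn":-0.72,"grip":0},
    {"tx":0,"ty":0,"tz":0,"turn":-0.9,"grip":0},
    {"tx":0,"ty":0,"tz":0,"turn":-1.08,"grip":0},
    {"tx":0,"ty":0,"tz":0,"turn":-1.26,"grip":0},
    {"tx":0,"ty":0,"tz":0,"turn":-1.44,"grip":0},
    {"tx":0,"ty":0,"tz":0,"turn":-1.62,"grip":0},
    {"tx":0,"ty":0,"tz":0,"turn":-1.8,"grip":0},
  ],
)

```text
time: 4.6
tool_pos: [0.4887, 0.2304, 0.3328]
eef_rot: [0.0, 0.518, 0.856, -0.0]
wrist_force: [-0.3, 0.5, 0.3]
opening: 1.0
finger_force: 0.0
```

apply_moves(
  motion=[
    {"tx":0,"ty":0,"tz":0,"turn":-0.18,"grip":0},
    {"tx":0,"ty":0,"tz":0,"turn":-0.36,"grip":0},
    {"tx":0,"ty":0,"tz":0,"turn":-0.54,"grip":0},
    {"tx":0,"ty":0,"tz":0,"turn":-0.72,"grip":0},
    {"tx":0,"ty":0,"tz":0,"turn":-0.9,"grip":0},
    {"tx":0,"ty":0,"tz":0,"turn":-1.08,"grip":0},
    {"tx":0,"ty":0,"tz":0,"turn":-1.276,"grip":0},
    {"tx":0,"ty":0,"tz":0,"turn":-1.276,"grip":0},
    {"tx":0,"ty":0,"tz":0,"turn":-1.276,"grip":0},
  ],
)

```text
time: 5.72
tool_pos: [0.4882, 0.2311, 0.3327]
eef_rot: [0.0, -0.09, 0.996, -0.0]
wrist_force: [0.4, -0.4, 0.3]
opening: 0.999
finger_force: 0.0
```

```bash
cat >> h.py <<'E'
def st(x,y,z,yaw):
    o=ctrl.get_obs();M=R.from_quat(o['eef_rot'],scalar_first=True).as_matrix()
    w=np.degrees(np.arctan2(M[1,0],M[0,0]));d=(yaw-w+90)%360-90
    print("t",o['time'],"pos",o['tool_pos'].round(4),"yaw",w.round(2),"q6",o['q'][5].round(2),"move",to(x,y,z,o),"turn",-np.radians(d).round(4),"tilt",M[:,2].round(4),"F",o['wrist_force'].round(1),"op",round(float(o['opening']),3),round(float(o['finger_force']),1))
E
python3 -c "
from h import *
st(.4853,.2299,.109,190.4)"
```

```text
t 5.725 pos [0.4882 0.2311 0.3327] yaw -169.66 q6 -1.52 move [ 0.0031 -0.0006  0.2237] turn -0.0011 tilt [ 0.e+00 -1.e-04 -1.e+00] F [ 0.4 -0.4  0.3] op 0.999 0.0
```

apply_moves(
  motion=[
    {"tx":0.003,"ty":-0.001,"tz":0.05,"turn":0,"grip":0},
    {"tx":0.003,"ty":-0.001,"tz":0.1,"turn":0,"grip":0},
    {"tx":0.003,"ty":-0.001,"tz":0.15,"turn":0,"grip":0},
    {"tx":0.003,"ty":-0.001,"tz":0.19,"turn":0,"grip":0},
    {"tx":0.003,"ty":-0.001,"tz":0.215,"turn":0,"grip":0},
    {"tx":0.003,"ty":-0.001,"tz":0.2235,"turn":0,"grip":0},
    {"tx":0.003,"ty":-0.001,"tz":0.2235,"turn":0,"grip":0},
  ],
)

```text
time: 6.6
tool_pos: [0.4854, 0.2302, 0.1093]
eef_rot: [-0.0, -0.091, 0.996, 0.0]
wrist_force: [-0.2, -0.1, 0.7]
opening: 1.002
finger_force: 0.0
```

```bash
python3 -c "
from h import *
snap('w4');st(.4853,.2299,.109,190.4)"
```

```text
t 6.65 pos [0.4858 0.2303 0.1101] yaw -169.49 q6 -1.52 move [ 0.0006 -0.0003  0.0011] turn 0.0019 tilt [ 1.5e-03  4.0e-04 -1.0e+00] F [ 0.4 -0.6 -0.3] op 1.001 0.0
```

View pics/w4.png

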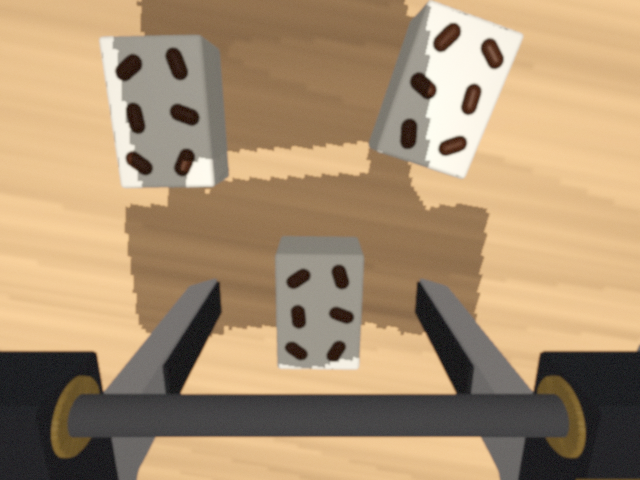

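The target block sits centred between the fingers, columns 277–362 around cx 318. I'll close.

apply_moves(
  motion=[
    {"tx":0,"ty":0,"tz":0,"turn":0,"grip":0.7},
    {"tx":0,"ty":0,"tz":0,"turn":0,"grip":0.7},
    {"tx":0,"ty":0,"tz":0,"turn":0,"grip":0.7},
    {"tx":0,"ty":0,"tz":0,"turn":0,"grip":0.7},
    {"tx":0,"ty":0,"tz":0,"turn":0,"grip":0.7},
    {"tx":0,"ty":0,"tz":0,"turn":0,"grip":0.7},
    {"tx":0,"ty":0,"tz":0,"turn":0,"grip":0.7},
    {"tx":0,"ty":0,"tz":0,"turn":0,"grip":0.7},
  ],
)

```text
time: 7.65
tool_pos: [0.485, 0.2303, 0.1091]
eef_rot: [-0.0, -0.092, 0.996, 0.0]
wrist_force: [-0.6, -0.0, -0.8]
opening: 0.404
finger_force: 30.0
```

```bash
python3 -c "
from h import *
st(.592,-.022,.22,170.65)"
```

```text
t 7.65 pos [0.485  0.2303 0.1091] yaw -169.45 q6 -1.52 move [-0.0589 -0.2676 -0.1109] turn 0.3474 tilt [-1.e-04  0.e+00 -1.e+00] F [-0.6 -0.  -0.8] op 0.404 30.0
```

apply_moves(
  motion=[
    {"tx":0,"ty":0,"tz":-0.05,"turn":0,"grip":0.7},
    {"tx":0,"ty":0,"tz":-0.111,"turn":0,"grip":0.7},
    {"tx":-0.012,"ty":-0.054,"tz":-0.111,"turn":0.07,"grip":0.7},
    {"tx":-0.024,"ty":-0.108,"tz":-0.111,"turn":0.14,"grip":0.7},
    {"tx":-0.036,"ty":-0.162,"tz":-0.111,"turn":0.21,"grip":0.7},
    {"tx":-0.048,"ty":-0.216,"tz":-0.111,"turn":0.28,"grip":0.7},
    {"tx":-0.055,"ty":-0.25,"tz":-0.111,"turn":0.33,"grip":0.7},
    {"tx":-0.0589,"ty":-0.2676,"tz":-0.111,"turn":0.3474,"grip":0.7},
    {"tx":-0.0589,"ty":-0.2676,"tz":-0.111,"turn":0.3474,"grip":0.7},
    {"tx":-0.0589,"ty":-0.2676,"tz":-0.111,"turn":0.3474,"grip":0.7},
  ],
)

```text
time: 8.9
tool_pos: [0.5915, -0.0208, 0.2198]
eef_rot: [-0.0, 0.081, 0.997, 0.0]
wrist_force: [-0.5, 0.6, -1.0]
opening: 0.401
finger_force: 30.0
```

```bash
python3 -c "
from h import *
st(.592,-.022,.124,170.65);snap('w5')"
```

```text
t 8.9 pos [ 0.5915 -0.0208  0.2198] yaw 170.74 q6 -1.64 move [-0.0008 -0.0011  0.0958] turn 0.0016 tilt [-9.e-04  5.e-04 -1.e+00] F [-0.5  0.6 -1. ] op 0.401 30.0
```

View pics/w5.png

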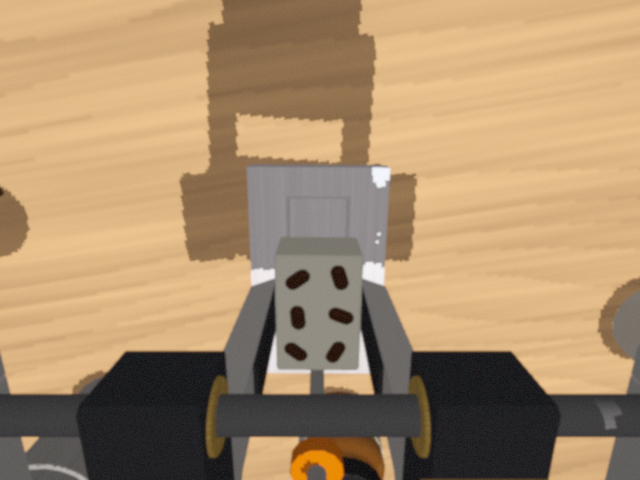

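Block is held square at columns 276–362, mid 319. Pocket lines are at columns 287 and 349, with the robot-side edge at row 197. I'll check the longitudinal alignment numerically.

Run:
```python
from h import *
import pickle
o=pickle.load(open('w5.pkl','rb'));C=cam("wrist",o)
a=np.radians(-9.35);ex=np.array([np.cos(a),np.sin(a)]);ey=np.array([-ex[1],ex[0]])
p0=np.array([.592,-.022])
def fx(u,v,z): d=plane(C,u,v,z)[:2]-p0;return (d@ex*1e3).round(1),(d@ey*1e3).round(1)
print("pocket edge",[fx(*q,.018) for q in((288,197),(349,197))],"plate edge",[fx(*q,.018) for q in((248,167),(388,167))])
zt=o['tool_pos'][2]-.079
print("block top",[fx(*q,zt) for q in((277,253),(362,253),(361,368),(278,368))])
```

```text
pocket edge [(np.float64(-31.9), np.float64(-20.6)), (np.float64(-31.9), np.float64(22.8))] plate edge [(np.float64(-53.0), np.float64(-48.1)), (np.float64(-53.1), np.float64(49.6))]
block top [(np.float64(-29.9), np.float64(-16.6)), (np.float64(-29.9), np.float64(19.1)), (np.float64(25.5), np.float64(20.4)), (np.float64(25.5), np.float64(-17.6))]
```

apply_moves(
  motion=[
    {"tx":-0.001,"ty":-0.0006,"tz":0.05,"turn":0.0016,"grip":0.7},
    {"tx":-0.001,"ty":-0.0006,"tz":0.08,"turn":0.0016,"grip":0.7},
    {"tx":-0.001,"ty":-0.0006,"tz":0.089,"turn":0.0016,"grip":0.7},
    {"tx":-0.001,"ty":-0.0006,"tz":0.089,"turn":0.0016,"grip":0.7},
    {"tx":-0.001,"ty":-0.0006,"tz":0.092,"turn":0.0016,"grip":0.7},
    {"tx":-0.001,"ty":-0.0006,"tz":0.095,"turn":0.0016,"grip":0.7},
    {"tx":-0.001,"ty":-0.0006,"tz":0.098,"turn":0.0016,"grip":0.7},
    {"tx":-0.001,"ty":-0.0006,"tz":0.1,"turn":0.0016,"grip":0.7},
    {"tx":-0.001,"ty":-0.0006,"tz":0.101,"turn":0.0016,"grip":0.7},
    {"tx":-0.001,"ty":-0.0006,"tz":0.101,"turn":0.0016,"grip":0.7},
  ],
)

```text
time: 10.2
tool_pos: [0.5935, -0.023, 0.1217]
eef_rot: [0.0, 0.082, 0.997, -0.0]
wrist_force: [-6.5, 1.0, 12.5]
opening: 0.399
finger_force: 30.0
```

```bash
python3 -c "
from h import *
st(.592,-.022,.1185,170.65)"
```

```text
t 10.2 pos [ 0.5935 -0.023   0.1217] yaw 170.56 q6 -1.64 move [0.0017 0.0007 0.0032] turn -0.0015 tilt [ 6.e-04 -4.e-04 -1.e+00] F [-6.5  1.  12.5] op 0.399 30.0
```

Contact shows at z 0.1217 with -x force, so the post-side lip is touching. I'll back toward the robot by 2 mm and lower again.

apply_moves(
  motion=[
    {"tx":0.001,"ty":0.0003,"tz":-0.002,"turn":0,"grip":0.7},
    {"tx":0.0022,"ty":0.0003,"tz":-0.002,"turn":0,"grip":0.7},
    {"tx":0.0022,"ty":0.0003,"tz":-0.001,"turn":0,"grip":0.7},
    {"tx":0.0022,"ty":0.0003,"tz":0,"turn":0,"grip":0.7},
    {"tx":0.0022,"ty":0.0003,"tz":0,"turn":0,"grip":0.7},
  ],
)

```text
time: 10.82
tool_pos: [0.5912, -0.0222, 0.1203]
eef_rot: [0.0, 0.082, 0.997, 0.0]
wrist_force: [-3.0, 0.4, 7.4]
opening: 0.405
finger_force: 30.0
```

```bash
python3 -c "
from h import *
st(.592,-.022,.1185,170.65)"
```

```text
t 10.825 pos [ 0.5912 -0.0222  0.1203] yaw 170.56 q6 -1.64 move [-0.0007  0.0003  0.0018] turn -0.0016 tilt [ 2.e-04  0.e+00 -1.e+00] F [-3.   0.4  7.4] op 0.405 30.0
```

apply_moves(
  motion=[
    {"tx":0.0012,"ty":0,"tz":-0.001,"turn":0,"grip":0.7},
    {"tx":0.0012,"ty":0,"tz":0,"turn":0,"grip":0.7},
    {"tx":0.0012,"ty":0,"tz":0.001,"turn":0,"grip":0.7},
    {"tx":0.0012,"ty":0,"tz":0.001,"turn":0,"grip":0.7},
  ],
)

```text
time: 11.32
tool_pos: [0.5907, -0.0221, 0.1197]
eef_rot: [0.001, 0.082, 0.997, -0.0]
wrist_force: [-1.0, 0.4, 10.5]
opening: 0.401
finger_force: 30.0
```

```bash
python3 -c "
from h import *
st(.592,-.022,.1185,170.65);snap('w6')
b=ctrl.camera('side')[225:315,240:360];s=ctrl.camera('scene')[200:320,290:410]
w=cv2.imread('pics/w6.png')[180:420,200:440]
r=lambda i,k:cv2.resize(i,k,interpolation=cv2.INTER_CUBIC)
cv2.imwrite('pics/m3.png',np.hstack([r(b,(400,300)),r(s,(300,300))]))"
```

```text
t 11.325 pos [ 0.5907 -0.0221  0.1197] yaw 170.56 q6 -1.64 move [-0.0013  0.0003  0.0012] turn -0.0016 tilt [ 2.1e-03 -4.0e-04 -1.0e+00] F [-1.   0.4 10.5] op 0.401 30.0
```

View pics/m3.png

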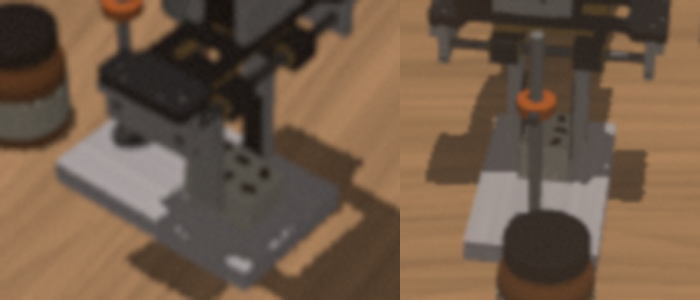

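```bash
python3 -c "
from h import *
g=lambda k:cv2.imread(f'pics/{k}.png',0)
a=g('w5');b=g('w6');t=a[262:362,284:356]
r=cv2.matchTemplate(b[232:392,264:376],t,cv2.TM_CCOEFF_NORMED);i=np.unravel_index(r.argmax(),r.shape);print(r.max(),i,'expect 30,20')
# subpixel of top/bottom thirds
for s in(slice(262,312),slice(312,362)):
    print(cv2.phaseCorrelate(np.float32(a[s,284:356]),np.float32(b[s,284:356])))
"
```

```text
0.9389862 (np.int64(26), np.int64(20)) expect 30,20
((-0.5120178353473079, -5.342750037222061), 0.7153762589560615)
((0.2941048268339017, -1.1415233340832138), 0.5421835041046142)
```

```bash
python3 -c "
from h import *
g=lambda k:cv2.imread(f'pics/{k}.png',0)
a=g('w5');b=g('w6')
for u,v in((298,279),(340,278),(298,317),(341,316),(296,351),(336,351)):
    t=cv2.resize(a[v-14:v+15,u-15:u+16],None,fx=4,fy=4,interpolation=3);q=cv2.resize(b[v-26:v+27,u-25:u+26],None,fx=4,fy=4,interpolation=3)
    r=cv2.matchTemplate(q,t,cv2.TM_CCOEFF_NORMED);i=np.unravel_index(r.argmax(),r.shape);print(u,v,r.max().round(3),(i[1]-40)/4,(i[0]-48)/4)
"
```

```text
298 279 0.992 0.0 -6.0
340 278 0.993 0.0 -6.0
298 317 0.991 0.0 -4.0
341 316 0.984 0.0 -5.0
296 351 0.989 0.0 -2.0
336 351 0.986 1.0 -2.0
```

```bash
cat > pose.py <<'E'
from h import *
import pickle
from scipy.optimize import least_squares
def fit(uv5,uv6,k='w6',verbose=True):
    I={'tool_pos':np.zeros(3),'eef_rot':[1,0,0,0]};C=cam("wrist",I)
    P=np.array([plane(C,u,v,.079) for u,v in uv5])-[0,0,.079]   # top face, tool axes
    c0=P.mean(0)
    def X(p): return R.from_rotvec([p[3],p[4],p[5]]).apply(P-c0)+c0+[0,0,.079]+p[:3]
    r=least_squares(lambda p:np.concatenate([proj(C,x)-q for x,q in zip(X(p),uv6)]),np.zeros(6))
    print("shift mm",(r.x[:3]*1e3).round(2),"rot deg",np.degrees(r.x[3:]).round(2),"res",np.abs(r.fun).max().round(2));return r.x
def beans(a,b):
    out=[];L=[(298,279),(340,278),(298,317),(341,316),(296,351),(336,351)]
    for u,v in L:
        t=cv2.resize(a[v-14:v+15,u-15:u+16],None,fx=4,fy=4,interpolation=3);q=cv2.resize(b[v-26:v+27,u-25:u+26],None,fx=4,fy=4,interpolation=3)
        r=cv2.matchTemplate(q,t,cv2.TM_CCOEFF_NORMED);i=np.unravel_index(r.argmax(),r.shape);out.append((u+(i[1]-40)/4,v+(i[0]-48)/4))
    return np.array(L,float),np.array(out)
if __name__=="__main__":
    import sys
    g=lambda k:cv2.imread(f'pics/{k}.png',0)
    fit(*beans(g('w5'),g(sys.argv[1])))
E
python3 pose.py w6
```

```text
shift mm [ 2.37  0.08 -0.51] rot deg [ 0.32 -5.96 -0.35] res 0.44
```

The bean fit shows the block pitched about 6° in the grip, its post-side end caught on the lip. I'll shift a further 1.5 mm toward the robot and recheck.

apply_moves(
  motion=[
    {"tx":0.0015,"ty":0,"tz":-0.002,"turn":0,"grip":0.7},
    {"tx":0.0015,"ty":0,"tz":-0.001,"turn":0,"grip":0.7},
    {"tx":0.0015,"ty":0,"tz":0,"turn":0,"grip":0.7},
    {"tx":0.0015,"ty":0,"tz":0.001,"turn":0,"grip":0.7},
    {"tx":0.0015,"ty":0,"tz":0.001,"turn":0,"grip":0.7},
  ],
)

```text
time: 12.1
tool_pos: [0.5899, -0.0221, 0.1195]
eef_rot: [0.002, 0.082, 0.997, -0.0]
wrist_force: [3.5, -0.5, 11.1]
opening: 0.405
finger_force: 30.0
```

```bash
python3 -c "
from h import *
st(.592,-.022,.1185,170.65);snap('w7')"; python3 pose.py w7
```

```text
t 12.1 pos [ 0.5899 -0.0221  0.1195] yaw 170.56 q6 -1.64 move [-0.002   0.0004  0.001 ] turn -0.0016 tilt [ 4.1e-03 -9.0e-04 -1.0e+00] F [ 3.5 -0.5 11.1] op 0.405 30.0
shift mm [ 2.48  0.07 -0.92] rot deg [-1.03 -5.52 -0.42] res 0.38
```

apply_moves(
  motion=[
    {"tx":-0.0006,"ty":0,"tz":-0.001,"turn":0,"grip":0.7},
    {"tx":-0.0006,"ty":0,"tz":-0.0015,"turn":0,"grip":0.7},
    {"tx":-0.0006,"ty":0,"tz":-0.0015,"turn":0,"grip":0.5},
    {"tx":-0.0006,"ty":0,"tz":-0.0015,"turn":0,"grip":0.5},
    {"tx":-0.0006,"ty":0,"tz":-0.0015,"turn":0,"grip":0.5},
    {"tx":-0.0006,"ty":0,"tz":-0.0015,"turn":0,"grip":0.5},
  ],
)

```text
time: 12.9
tool_pos: [0.5882, -0.0217, 0.1181]
eef_rot: [-0.001, 0.082, 0.997, 0.0]
wrist_force: [-0.5, -0.9, 0.6]
opening: 0.497
finger_force: 0.0
```

```bash
python3 -c "
from h import *
st(.592,-.022,.1185,170.65);snap('w8')"; python3 pose.py w8
```

```text
t 12.9 pos [ 0.5882 -0.0217  0.1181] yaw 170.56 q6 -1.64 move [-0.0038  0.0003 -0.0004] turn -0.0016 tilt [-1.3e-03  3.0e-04 -1.0e+00] F [-0.5 -0.9  0.6] op 0.497 0.0
shift mm [-2.01 -0.16 -0.79] rot deg [-1.37 -0.29 -0.72] res 0.33
```

Released: pitch is back to about 0 and the height is about 10 mm. I'll retreat straight up and check from above.

apply_moves(
  motion=[
    {"tx":0,"ty":0,"tz":-0.01,"turn":0,"grip":0.5},
    {"tx":0,"ty":0,"tz":-0.03,"turn":0,"grip":0.5},
    {"tx":0,"ty":0,"tz":-0.08,"turn":0,"grip":0.2},
    {"tx":0,"ty":0,"tz":-0.14,"turn":0,"grip":0},
    {"tx":0,"ty":0,"tz":-0.2,"turn":0,"grip":0},
    {"tx":0.06,"ty":0,"tz":-0.21,"turn":0,"grip":0},
    {"tx":0.06,"ty":0,"tz":-0.21,"turn":0,"grip":0},
    {"tx":0.06,"ty":0,"tz":-0.21,"turn":0,"grip":0},
  ],
)

```text
time: 13.95
tool_pos: [0.5297, -0.012, 0.3299]
eef_rot: [0.001, 0.082, 0.997, -0.0]
wrist_force: [-0.9, 0.8, -0.1]
opening: 0.996
finger_force: 0.0
```

```bash
python3 -c "
from h import *
st(.4644,-.2835,.25,191.3);o=snap('w9');C=cam('wrist',o)
print(proj(C,[.592,-.022,.04]))
u,v=proj(C,[.592,-.022,.04]).astype(int)
r=lambda i:cv2.resize(i,None,fx=4,fy=4,interpolation=2)
w=cv2.imread('pics/w9.png');x0,y0=max(u-75,0),max(v-75,0);print(x0,y0)
s=ctrl.camera('scene')[215:265,320:370];d=ctrl.camera('side')[200:250,252:302]
k=lambda i:cv2.resize(i,(200,300),interpolation=2)
k=lambda i:cv2.resize(i,None,fx=6,fy=6,interpolation=2)[:300,50:250]
cv2.imwrite('pics/m4.png',np.hstack([r(w[y0:y0+150,x0:x0+150]),np.vstack([k(s),k(d)])]))"
```

```text
t 13.95 pos [ 0.5297 -0.012   0.3299] yaw 170.55 q6 -1.64 move [ 0.02   -0.2785  0.0799] turn -0.3621 tilt [ 2.1e-03 -5.0e-04 -1.0e+00] F [-0.9  0.8 -0.1] op 0.996 0.0
[318.79246332 275.05280684]
243 200
```

View pics/m4.png

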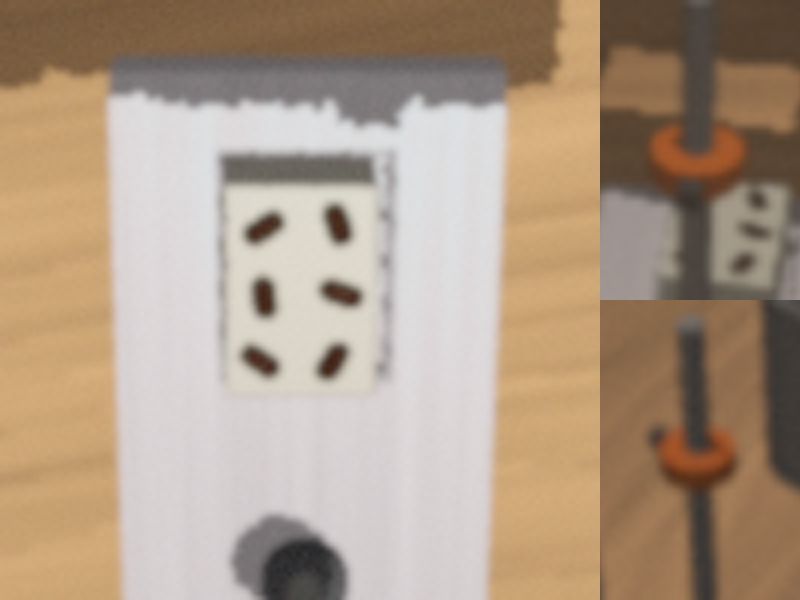

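The block lies flat and square in the pocket, corners at crop (226,186), (378,183), (375,393) and (224,392). The collar centre reads scene (344.5,241.4) and side (276.5,226).

Run:
```python
from h import *
import pickle
C=cam("wrist",pickle.load(open("w9.pkl","rb")));S,D=cam("scene"),cam("side")
p=np.array([plane(C,u/4+243,v/4+200,.04) for u,v in((226,186),(378,183),(375,393),(224,392))])
a=p[3]-p[0];print(p.mean(0),np.linalg.norm(a),np.degrees(np.arctan2(a[1],a[0])),np.linalg.norm(p[1]-p[0]))
X=tri([ray(S,344.5,241.4),ray(D,276.5,226)]);print(X)
# each camera on post line
for c,u,v in((S,344.5,241.4),(D,276.5,226)):
    q,d=ray(c,u,v);t=((np.array([.6805,-.0365])-q[:2])@d[:2])/(d[:2]@d[:2]);print((q+t*d).round(4))
```

```text
[ 0.58937743 -0.02217384  0.04      ] 0.054105330067216656 -10.756235878967406 0.03670580490638633
[ 0.68156147 -0.03446024  0.13217401]
[ 0.6806 -0.034   0.1311]
[ 0.6819 -0.0356  0.1318]
```

apply_moves(
  motion=[
    {"tx":0.003,"ty":-0.05,"tz":0,"turn":-0.06,"grip":0},
    {"tx":0.007,"ty":-0.1,"tz":0,"turn":-0.12,"grip":0},
    {"tx":0.01,"ty":-0.15,"tz":0,"turn":-0.18,"grip":0},
    {"tx":0.014,"ty":-0.2,"tz":0,"turn":-0.24,"grip":0},
    {"tx":0.018,"ty":-0.25,"tz":0.02,"turn":-0.3,"grip":0},
    {"tx":0.02,"ty":-0.2785,"tz":0.04,"turn":-0.362,"grip":0},
    {"tx":0.02,"ty":-0.2785,"tz":0.04,"turn":-0.362,"grip":0},
    {"tx":0.02,"ty":-0.2785,"tz":0.04,"turn":-0.362,"grip":0},
    {"tx":0.02,"ty":-0.2785,"tz":0.04,"turn":-0.362,"grip":0},
  ],
)

```text
time: 15.22
tool_pos: [0.4649, -0.2827, 0.2896]
eef_rot: [0.001, -0.099, 0.995, -0.0]
wrist_force: [-0.3, 0.1, 0.4]
opening: 0.996
finger_force: 0.0
```

Run:
```python
from h import *
o=snap('w10');C=cam('wrist',o);st(.4644,-.2835,.120,191.3)
im=cv2.imread('pics/w10.png')
# handle: dark pixels in the neighbourhood
y=np.radians(11.3);ex=np.array([np.cos(y),np.sin(y)])
hsv=cv2.cvtColor(im,cv2.COLOR_BGR2GRAY)
g=np.array([.4644,-.2835]);n=np.array([-ex[1],ex[0]])
for s in(-.03,-.015,0,.015,.03):
    pr=[]
    for t in np.arange(-.02,.0201,.0005):
        u,v=proj(C,[*(g+s*ex+t*n),.05]);pr.append(int(hsv[int(round(v)),int(round(u))]) if 0<=v<480 and 0<=u<640 else -1)
    pr=np.array(pr);k=np.where((pr>=0)&(pr<40))[0];print(s,pr[::4],(k.min()*.5-20,k.max()*.5-20) if len(k) else None)
```

```text
t 15.275 pos [ 0.4648 -0.2827  0.2896] yaw -168.63 q6 -2.52 move [ 0.0007 -0.0005  0.1696] turn 0.0012 tilt [ 1.1e-03 -9.0e-04 -1.0e+00] F [0.2 0.9 0.6] op 1.003 0.0
-0.03 [98 62 42 45 52 42 42 23 13 15 20 20 22 19 30 44 48 42 44 38 69] (np.float64(-7.0), np.float64(18.0))
-0.015 [102  69  45  47  43  43  42  28  12  15  23  19  22  19  28  46  47  44
  40  45  77] (np.float64(-7.0), np.float64(8.0))
0 [103  55  41  46  44  35  44  32  20  20  16  16  21  23  37  47  42  43
  43  43  91] (np.float64(-10.5), np.float64(11.5))
0.015 [112  54  38  45  43  47  42  30  20  13  22  20  14  24  42  44  48  39
  54  72 126] (np.float64(-16.5), np.float64(14.0))
0.03 [143  51  34  35  38  39  41  21  12  19  18   3  19  21  32  44  37  32
  33  37  77] (np.float64(-17.5), np.float64(18.5))
```

apply_moves(
  motion=[
    {"tx":0.0005,"ty":0,"tz":0.05,"turn":0,"grip":0},
    {"tx":0.0005,"ty":0,"tz":0.1,"turn":0,"grip":0},
    {"tx":0.0005,"ty":0,"tz":0.145,"turn":0,"grip":0},
    {"tx":0.0005,"ty":0,"tz":0.165,"turn":0,"grip":0},
    {"tx":0.0005,"ty":0,"tz":0.17,"turn":0,"grip":0},
    {"tx":0.0005,"ty":0,"tz":0.17,"turn":0,"grip":0.95},
    {"tx":0.0005,"ty":0,"tz":0.17,"turn":0,"grip":0.95},
    {"tx":0.0005,"ty":0,"tz":0.17,"turn":0,"grip":0.95},
    {"tx":0.0005,"ty":0,"tz":0.17,"turn":0,"grip":0.95},
    {"tx":0.0005,"ty":0,"tz":0.17,"turn":0,"grip":0.95},
  ],
)

```text
time: 16.52
tool_pos: [0.4636, -0.2836, 0.1188]
eef_rot: [0.0, -0.098, 0.995, -0.0]
wrist_force: [-0.2, 0.0, -0.1]
opening: 0.503
finger_force: 0.0
```

apply_moves(
  motion=[
    {"tx":0,"ty":0,"tz":0,"turn":0,"grip":0.95},
    {"tx":0,"ty":0,"tz":0,"turn":0,"grip":0.95},
    {"tx":0,"ty":0,"tz":0,"turn":0,"grip":0.95},
  ],
)

```text
time: 16.9
tool_pos: [0.4636, -0.2835, 0.1186]
eef_rot: [-0.0, -0.098, 0.995, 0.0]
wrist_force: [0.3, -0.1, 0.7]
opening: 0.187
finger_force: 0.0
```

```bash
python3 -c "
from h import *
st(.4644,-.2835,.21,191.3)"
```

```text
t 16.9 pos [ 0.4636 -0.2835  0.1186] yaw -168.7 q6 -2.53 move [-0.0008 -0.0002 -0.0914] turn 0.0 tilt [-0.  0. -1.] F [ 0.3 -0.1  0.7] op 0.187 0.0
```

apply_moves(
  motion=[
    {"tx":0,"ty":0,"tz":0,"turn":0,"grip":0.95},
    {"tx":0,"ty":0,"tz":0,"turn":0,"grip":0.95},
    {"tx":0,"ty":0,"tz":0,"turn":0,"grip":0.95},
    {"tx":0,"ty":0,"tz":-0.01,"turn":0,"grip":0.95},
    {"tx":0,"ty":0,"tz":-0.03,"turn":0,"grip":0.95},
    {"tx":0,"ty":0,"tz":-0.06,"turn":0,"grip":0.95},
    {"tx":0,"ty":0,"tz":-0.09,"turn":0,"grip":0.95},
    {"tx":0,"ty":0,"tz":-0.09,"turn":0,"grip":0.95},
    {"tx":0,"ty":0,"tz":-0.09,"turn":0,"grip":0.95},
  ],
)

```text
time: 18.02
tool_pos: [0.4632, -0.2831, 0.2077]
eef_rot: [-0.0, -0.098, 0.995, 0.001]
wrist_force: [0.9, 0.6, -1.2]
opening: 0.148
finger_force: 30.0
```

Run:
```python
from h import *
a=np.radians(11.3);t=np.array([.590,-.022])-.08*np.array([np.cos(a),np.sin(a)])
# actual grip offset: loupe grip at (.4644,-.2835) when TCP at (.4636,-.2835)
t-=np.array([.0008,0]);print(t)
st(*t,.2086,191.3);snap('w11')
w=cv2.imread('pics/w11.png');o=ctrl.get_obs();print(proj(cam('wrist',o),[.54283+0,-.2678,.132]))
```

```text
[ 0.51075083 -0.03767569]
t 18.025 pos [ 0.4632 -0.2831  0.2077] yaw -168.7 q6 -2.53 move [-0.0947  0.2313 -0.0007] turn -0.0001 tilt [-0.001  0.001 -1.   ] F [ 0.9  0.6 -1.2] op 0.148 30.0
[316.32500244 471.76437845]
```

apply_moves(
  motion=[
    {"tx":-0.01,"ty":0.025,"tz":-0.01,"turn":0,"grip":0.95},
    {"tx":-0.028,"ty":0.07,"tz":-0.01,"turn":0,"grip":0.95},
    {"tx":-0.048,"ty":0.117,"tz":-0.01,"turn":0,"grip":0.95},
    {"tx":-0.067,"ty":0.163,"tz":-0.01,"turn":0,"grip":0.95},
    {"tx":-0.084,"ty":0.205,"tz":-0.005,"turn":0,"grip":0.95},
    {"tx":-0.093,"ty":0.227,"tz":-0.001,"turn":0,"grip":0.95},
    {"tx":-0.0947,"ty":0.2313,"tz":-0.0007,"turn":0,"grip":0.95},
    {"tx":-0.0947,"ty":0.2313,"tz":-0.0007,"turn":0,"grip":0.95},
    {"tx":-0.0947,"ty":0.2313,"tz":-0.0007,"turn":0,"grip":0.95},
    {"tx":-0.0947,"ty":0.2313,"tz":-0.0007,"turn":0,"grip":0.95},
  ],
)

```text
time: 19.32
tool_pos: [0.5112, -0.039, 0.2095]
eef_rot: [0.0, -0.098, 0.995, -0.0]
wrist_force: [-0.4, -0.2, -0.4]
opening: 0.146
finger_force: 30.0
```

Run:
```python
from h import *
st(.51075,-.03768,.2086,191.3)
s=ctrl.camera('scene')[205:305,290:400];d=ctrl.camera('side')[200:300,240:350]
S,D=cam("scene"),cam("side")
X=[.590,-.022,.132];print([proj(c,X)-o for c,o in((S,(290,205)),(D,(240,200)))])
k=lambda i:cv2.resize(i,None,fx=3.6,fy=3.6,interpolation=2)
cv2.imwrite('pics/m5.png',np.hstack([k(s),k(d)]))
```

```text
t 19.325 pos [ 0.5112 -0.039   0.2095] yaw -168.77 q6 -2.06 move [0.0001 0.0013 0.0009] turn -0.0013 tilt [ 2.e-04 -2.e-04 -1.e+00] F [-0.4 -0.2 -0.4] op 0.146 30.0
[array([59.00317449,  8.43127687]), array([70.62771432, 42.35822706])]
```

View pics/m5.png

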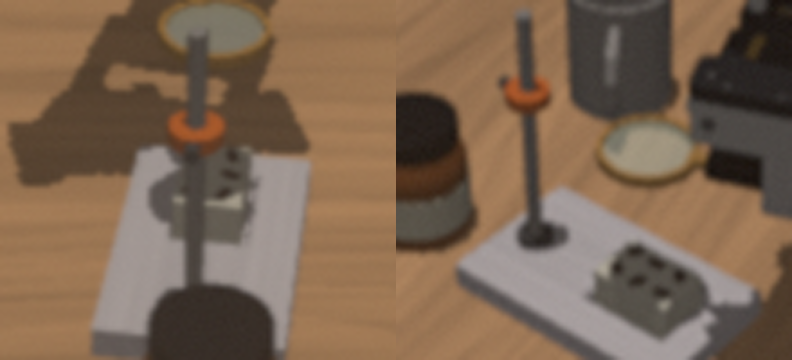

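The loupe's ring is centred at scene crop (215,28) and side crop (254,149), within 1 px of the target. I'll compute the residual.

```bash
python3 -c "
from h import *
print(tri([ray(cam('scene'),290+215/3.6,205+28/3.6),ray(cam('side'),240+254/3.6,200+149/3.6)]))"
```

```text
[ 0.59034157 -0.02123838  0.13425752]
```

apply_moves(
  motion=[
    {"tx":0,"ty":0.001,"tz":0.0015,"turn":0,"grip":0.95},
    {"tx":0,"ty":0.001,"tz":0.0015,"turn":0,"grip":0.95},
    {"tx":0,"ty":0.001,"tz":0.0015,"turn":0,"grip":0.95},
    {"tx":0,"ty":0.001,"tz":0.0015,"turn":0,"grip":0.95},
  ],
)

```text
time: 19.92
tool_pos: [0.511, -0.0371, 0.2079]
eef_rot: [0.0, -0.098, 0.995, -0.0]
wrist_force: [-0.8, -0.7, 0.0]
opening: 0.146
finger_force: 30.0
```

The lens is within about 2 mm of target in every axis, so I'm handing in.

```bash
python3 -c "
from cell import ctrl
print(ctrl.finish_job())"
```

```text
the job is handed in; nothing more can be done
None
```

The job is handed in at about 20 s: the block is seated flat in the pocket and let go, and the gripper holds the loupe level over it, within about 2 mm of block centre and collar height by my camera measurements; no verdict was returned.

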